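# Pack the undersize tile in the jig and hold it flush

## Robot

A 6-joint arm with a two-finger parallel gripper is mounted at the origin on the work surface. World frame = base frame: x ahead of the robot, y to its left, z up, the work surface at z = 0. Lengths are in mm, angles in rad, forces in N, time in s.
With the tool pointing down it reaches from about 350 to 875 mm from the base axis. Payload 4.2 kg.
Tool frame: the origin (TCP) lies midway between the tips of the shut fingers; the grasp point (between the pads) lies 19 mm behind it; z points along the fingers, y is the direction in which the jaws open and shut (so a half turn about z gives the same grasp; the last joint's range is limited). The gripper opens to 85 mm and grips with 20 to 120 N. Pads are 22 mm wide; open, the fingers measure 114 mm over their backs; the gripper's body (76 mm by 85 mm) begins 54 mm behind the grasp point. The pads swing forward as they close: fully open they stand 13 mm farther back than shut.
Start: joints at [1.397, 0.385, 0.008, 0, -1.194, -0.259], TCP at [262.1, 567.365, 231.312] pointing down, gripper open.
Joint ranges: [-3.14, 3.14], [-1.21, 2.06], [-1.07, 1.41], [-3.16, 2.05], [-2.99, -0.16], [-3.1, 3.1]. Speed limits (rad/s): [2.79, 2.79, 3.14, 3.14, 3.14, 3.14].

## Interface

Orientations are given as a unit quaternion [x, y, z, w].
In Python, from bench import arm, eyes, nets gives the robot as it stands.
- The arm moves only by the tool jog_arm, never from a script. Its argument "rows" is a list of rows, each a list of 3 entries, a list of its own where there are three numbers: the shift along the tool's x, y, z in cm, then the turn, a rotation vector about the tool's x, y, z in degrees, then the finger opening in cm, from 0 to 8.54. In form: [[[x, y, z], [ax, ay, az], jaw], ...]. A call has 1 to 10 rows; each row shifts and turns the commanded pose from where the row before left it, along the tool's axes as they then stand; what a row does not reach is not made up. A row lasts 1/8 s, in which the tool goes at most 62.5 mm and 10.7 degrees, less where a joint would pass 70% of its speed; a pose out of reach is approached as far as the arm can. A call with a gripper value outside its range is refused whole. The fingers move at their own pace and stop on an object; the grip force is fixed at half the most. Time passes only in rows, so rows that do not move let the fingers close. It gives the time, the measured TCP pose, the force and the opening at its end, in the units of the state.
- arm.read_state(): the state, without advancing time (a new reading comes with each control period).
- eyes.get_image(name): name is "scene" or "top"; returns the picture (420x560x3 uint8, red, green, blue); there is no depth.
- eyes.camera_model(name): a dict with "K" (3x3 intrinsics, pixels), "k1" (the pictures are not rectified: a ray, as slopes to the right and down, at radius r is drawn at 1 + k1 r^2 times it, then the intrinsics apply), "rvec" (rotation vector, rad) and "tvec" (3), from world to camera coordinates, as OpenCV has them. Camera axes: x right, y down, z forward; pixel columns grow to the right and rows downward; lengths in mm; the calibration is good to about 2 mm. A picture is of the moment at which its call begins. camera_model takes no time and is no camera call.
- arm.job_done(): hands the job in, once; it reports no verdict.
Trained networks look in the newest picture that a camera, given by its name, has taken for a name from the list of things; names that differ only in an ending like _2 or _b are one class to them, and where a whole thing is asked for, a point or a joint stands for the part that bears it (a point fixed in the world has none). Each returns a list of dicts, best first, with "conf" (0 to 1); they miss things now and then, are a little off and sometimes report something else, mostly with a low value. They report only what shows in the picture. A call takes as long as a camera call.
- nets.boxes_of(camera, name): "position" ([column, row] as shares, 0 to 1, of the picture: columns of its width, rows of its height, amid what is visible of it).
The state is a dict: "clock": time; "joints": joint angles; "joint_vel": joint speeds; "joint_efforts": joint torques, N m; "position": TCP position; "ee_rot": TCP orientation; "contact_force": force on the tool from outside, world axes, zero at the start; "wrist_torque": the same for the moment, N m; "gripper_width": finger opening in mm.
Only numpy, scipy, OpenCV 4.12 (cv2) and the standard library are available. Lean on these libraries where they do the work, as an engineer would, in place of code of your own. Each camera call takes 0.05 s, during which the arm holds its last target.

## Task

Turn the jig's knob clockwise until it clicks over, which backs the far jaw off the three tiles. Stand the flat fireclay spacer upright in the gap between a tile and the jaw, at the one tile where the gap is wide enough for it, about the middle of that tile's edge and right down on the base plate, and let go of it. Then press that tile alone down with the closed fingertips until it is flush with the jig's fence, and finish while still holding it pressed; leave the pots, props and brush where they are.

Things in the scene. Friction and masses are not known exactly. Their poses are not given: they have to be found in the camera images.
- jig: Tile jig fixed to the table: aluminium base plate 10 mm thick, x -55 to 65, y -105 to 187 mm of its origin (on the table, z up). Dark steel fence along y on the near (-x) side: inner face at x = -35 mm, top 26 mm above the table. Three tiles lie between fence and jaw at y = -64, 0 and 64 mm (order varies), near edges on the fence. Knob axis at x = 20, y = 150 mm
- jaw_face (a point): On the jaw's inner face, mid-length, 21 mm above the table. The jaw is a dark steel bar along y at the far (+x) side of the jig, 200 mm long, 18 mm thick, top 26 mm above the table; above this point its inner edge is bevelled 5 mm at 45 degrees as a lead-in. Inner face at jig x = 28.5 mm with the knob at 0, moving evenly to x = 35 mm with the knob at 1.2 rad. Axes as the jig's
- knob_grip (a point): Point on the knob's axis, 61 mm above the table, about where to grip its bar: black, 50 mm long, 12 mm thick, from 40 to 66 mm above the table, on a 52 mm disc. The point's x axis runs along the bar (along the jig's x when the knob reads 0), z up
- knob (a joint): Knob angle, rad: starts at 0 and grows clockwise seen from above, up to a stop at 1.2. A detent spring resists with about 0.15 N m at first, less towards half-way (0.6); there it clicks over, runs on to 1.2 if free, and stays there
- top_short (a point): Centre of the top of the undersize tile: buff clay, 54 mm (x, fence to jaw) by 60 mm (y), 11 mm thick. Axes as the jig's. On a sprung pad: top 31 mm above the table when free, 26 mm (flush with the fence) when fully down. Its gap to the jaw (below the bevel) is 9.5 mm with the knob at 0, 16 mm clicked over; the gap's floor is the base plate, 10 mm above the table
- tile_short (a joint): How far the undersize tile is pressed down, m: 0 free, 0.005 flush, at a firm stop. Spring: 3 N to start, 8 N when flush
- top_mid (a point): Centre of the top face of the second tile: the same but 61 mm (x) deep; its gap to the jaw is 9 mm at most
- tile_mid (a joint): How far the second tile is pressed down, m (0 free, 0.005 flush)
- top_long (a point): Centre of the top face of the third tile: the same but 62 mm (x) deep; its gap to the jaw is 8 mm at most
- tile_long (a joint): How far the third tile is pressed down, m (0 free, 0.005 flush)
- spacer_mid (a point): Centre (half-way up) of the spacer: a flat off-white fireclay kiln prop, 11 mm thick (its x), 40 mm wide (its y), 60 mm tall (its z), 40 to 80 g, standing upright on the table to the right (-y) of the jig
- square_prop: Bystander: off-white square kiln prop 30 x 30 x 55 mm, origin at its foot
- round_prop: Bystander: off-white round kiln prop, 38 mm diameter, 50 mm tall, origin at its foot
- tea_cup: Bystander: dark cup, 72 mm across, 55 mm tall, origin at its foot
- small_bowl: Bystander: pale green bowl, 110 mm across, 45 mm tall, origin at its foot
- bud_vase: Bystander: brown vase, 80 mm across, 125 mm tall, origin at its foot
- jar: Bystander: amber-brown lidded jar, 70 mm across, 75 mm tall, origin at its foot
- brush: Bystander: brush lying on the table, origin underneath its middle

How it is judged (in metres and radians):
On the way, in this order (a step that is already met when the one before it is completed fails the run):
1. the knob is clicked over (above 1.05 rad) (value of joint knob above 1.05 rad), for 0.2 s.
2. the spacer stands on the base plate in the gap at the undersize tile, let go, that tile not yet pressed (x of spacer_mid in the frame of top_short between 0.028 and 0.042 m and y of spacer_mid in the frame of top_short between -0.016 and 0.016 m and height (world z) of spacer_mid between 0.037 and 0.043 m and angle between spacer_mid's own z axis and vertical below 0.2 rad and contact force between the fingers and spacer below 0.1 N and value of joint tile_short below 0.0025 m), for 0.2 s.
3. the undersize tile is pressed flush by the fingers (value of joint tile_short above 0.004 m and contact force between the fingers and tile_short above 3 N), for 0.2 s.
At the end, for the whole second after the job is handed in: Knob above 1.05 rad; spacer at rest, untouched, in the undersize tile's gap: foot down within 3 mm, within 16 mm of the tile's middle along y, under 0.2 rad off upright; the fingers press that tile to within 1 mm of flush with over 3 N for the last second; the other tiles are pressed under 2 mm (all of step 3 and x of spacer_mid in the frame of top_short between 0.028 and 0.042 m and y of spacer_mid in the frame of top_short between -0.016 and 0.016 m and height (world z) of spacer_mid between 0.037 and 0.043 m and angle between spacer_mid's own z axis and vertical below 0.2 rad and value of joint knob above 1.05 rad and contact force between each of the arm, the fingers and spacer below 0.5 N and linear speed of spacer below 0.02 m/s and value of joint each of tile_mid, tile_long below 0.002 m); the arm keeps its last pose, push and grip.
It fails at once if a pot, prop or the brush is moved more than 3 cm (distance of any of square_prop, round_prop, tea_cup, small_bowl, bud_vase, jar, brush from where it was at the start of the episode above 0.03 m).
It also fails if it takes over 58 s, if anything falls off the work surface, if the arm or the gripper's body presses on something with over 40 N, if the wrist force passes 120 N, or if a joint passes its speed limit or range.

## Working session

There is one attempt and no reset: what is moved stays moved. The work goes in short steps, Python scripts to look and compute and a tool call to move; the robot and the scene stay as the last step left them, time stands still between calls to the robot, and variables do not carry over. Pictures are saved under pics/ and viewed, and the job is handed in when it is done.

Besides the shell and the picture viewer there is one more tool, called by a JSON object that holds its "fn" and its "kwargs", one argument or row to a line. jog_arm: Moves the arm, as the interface text tells. Its arguments: {"type":"object","properties":{"rows":{"type":"array","items":{"type":"array"}}},"required":["rows"]}

```bash
mkdir -p pics; ls; python3 - <<'E'
from bench import arm, eyes, nets
import cv2
for n in ("scene","top"):
    im=eyes.get_image(n); cv2.imwrite(f"pics/{n}0.png",im[:,:,::-1])
    print(n,eyes.camera_model(n))
print(arm.read_state())
E
```

```text
pics
scene {'K': array([[393.03018346,   0.        , 275.68729309],
       [  0.        , 393.03018346, 209.23288425],
       [  0.        ,   0.        ,   1.        ]]), 'k1': -0.10225043323381154, 'rvec': array([ 1.17234771,  2.1803895 , -1.11326547]), 'tvec': array([ 345.92202575, -214.28074123, 1406.78070551])}
top {'K': array([[431.36677405,   0.        , 277.77349369],
       [  0.        , 431.36677405, 210.14019446],
       [  0.        ,   0.        ,   1.        ]]), 'k1': -0.08475624335954614, 'rvec': array([ 2.10806266, -2.15595291,  0.15529721]), 'tvec': array([-26.84811371, 595.24434886, 974.69396363])}
{'clock': 0.1, 'joints': array([ 1.39655559e+00,  3.85431901e-01,  6.75020741e-03, -4.29184214e-04,
       -1.19396227e+00, -2.58650758e-01]), 'joint_vel': array([-0.00027857, -0.00114137,  0.00441436,  0.00256956, -0.00029757,
       -0.00051832]), 'joint_efforts': array([-8.47386400e-04, -3.93321204e+01,  1.88928491e+01,  4.19789001e+00,
       -2.61667388e-03,  2.63326854e-06]), 'position': array([261.92464256, 566.89706345, 230.35584014]), 'ee_rot': array([ 9.76649489e-01, -2.14836873e-01, -1.60306325e-04,  9.31409836e-04]), 'contact_force': array([-0.61183788,  1.06861364,  0.88038967]), 'wrist_torque': array([ 0.03136542, -0.01768104,  0.00052643]), 'gripper_width': 85.14746940590582}
```

View pics/scene0.png

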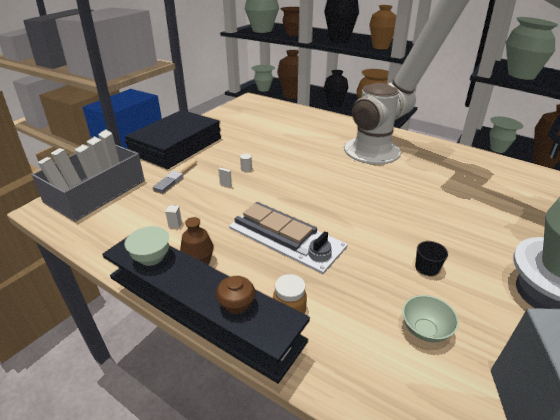

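View pics/top0.png

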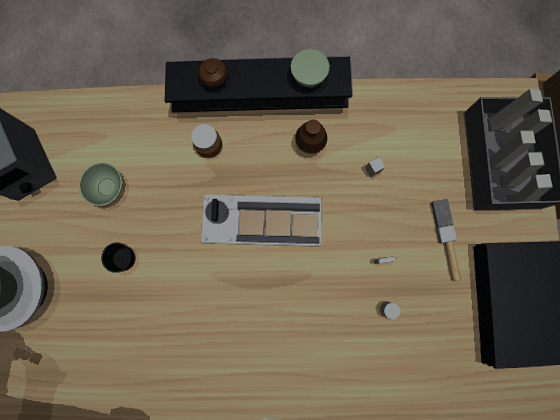

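The top view shows the jig around (262,220) with its knob at (215,210), the spacer at (385,260) with its narrow face up, the square prop at (376,167) and the round prop at (391,311). Next I'll zoom in and localise them.

```bash
cat > h.py <<'E'
import numpy as np, cv2
from bench import arm, eyes, nets
def cam(n):
    m=eyes.camera_model(n); R=cv2.Rodrigues(m['rvec'])[0]; return m['K'],m['k1'],R,m['tvec']
def proj(n,P):
    K,k1,R,t=cam(n); m=eyes.camera_model(n)
    return cv2.projectPoints(np.float64(P).reshape(-1,1,3),m['rvec'],m['tvec'],K,np.array([k1,0,0,0.]))[0].reshape(-1,2)
def back(n,uv,z):
    K,k1,R,t=cam(n)
    p=cv2.undistortPoints(np.float64(uv).reshape(-1,1,2),K,np.array([k1,0,0,0.])).reshape(-1,2)
    d=np.c_[p,np.ones(len(p))]@R; c=-R.T@t
    return c+d*((z-c[2])/d[:,2])[:,None]
def crop(im,x0,y0,x1,y1,s,f):
    cv2.imwrite(f,cv2.resize(im[y0:y1,x0:x1,::-1],None,fx=s,fy=s,interpolation=cv2.INTER_CUBIC))
def state():
    s=arm.read_state(); print(round(s['clock'],3),s['position'].round(1),s['ee_rot'].round(4),s['contact_force'].round(1),round(s['gripper_width'],1))
E
python3 - <<'E'
from h import *
im=eyes.get_image('top'); crop(im,195,185,330,255,5.9,'pics/c1.png'); crop(im,360,245,410,275,14,'pics/c2.png')
for n in ['jig','knob_grip','top_short','top_mid','top_long','spacer_mid','square_prop','jaw_face']:
    for d in nets.boxes_of('top',n)[:2]:
        uv=np.array(d['position'])*[560,420]; print(n,round(d['conf'],2),uv.round(1),back('top',uv,{'knob_grip':61,'spacer_mid':60}.get(n,26))[0].round(1))
im=eyes.get_image('scene'); crop(im,215,160,355,270,5.5,'pics/c3.png')
for n in ['jig','knob_grip','top_short','top_mid','top_long','spacer_mid']:
    for d in nets.boxes_of('scene',n)[:2]:
        uv=np.array(d['position'])*[560,420]; print(n,round(d['conf'],2),uv.round(1),back('scene',uv,{'knob_grip':61,'spacer_mid':30}.get(n,26))[0].round(1))
E
```

```text
jig 0.92 [241.  209.5] [601.6  49.1  26. ]
jig 0.55 [313.3 137.8] [ 778.2 -132.3   26. ]
knob_grip 0.55 [214.5 211.1] [593.5 108.1  61. ]
top_short 0.9 [304.5 229. ] [ 550.6 -103.1   26. ]
top_mid 0.9 [252.2 222.5] [569.2  22.3  26. ]
top_mid 0.41 [116.4 253.7] [500.2 353.6  26. ]
top_long 0.91 [281.  220.5] [572.4 -47.2  26. ]
top_long 0.39 [445.5 230.2] [ 539.2 -444.4   26. ]
spacer_mid 0.53 [386. 261.] [ 468.  -286.9   60. ]
square_prop 0.82 [375. 167.] [ 699.8 -281.6   26. ]
jaw_face 0.58 [275.7 205.2] [610.1 -35.2  26. ]
jig 0.64 [301.2 241.4] [599.4  58.6  26. ]
knob_grip 0.84 [318.9 244.3] [621.5 117.6  61. ]
top_short 0.69 [257.1 214.4] [568.9 -96.7  26. ]
top_mid 0.79 [296.8 233.1] [577.9  32.9  26. ]
top_mid 0.62 [198.2 242.4] [ 741.6 -150.9   26. ]
top_long 0.68 [276.2 222.6] [570.6 -34.2  26. ]
spacer_mid 0.76 [227.2 177.1] [ 468.8 -281.9   30. ]
```

View pics/c1.png

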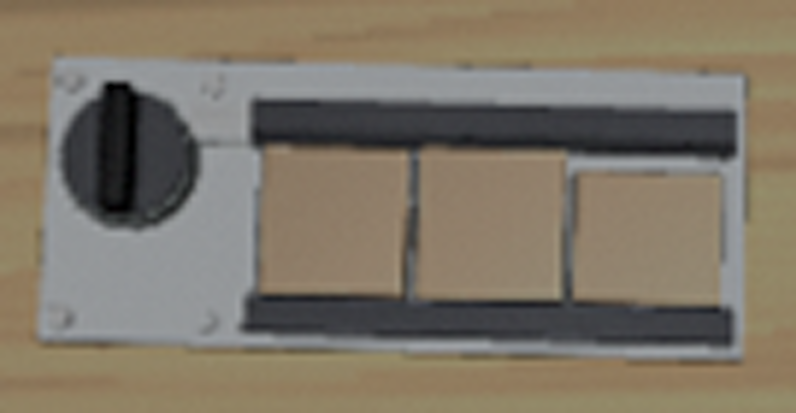

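View pics/c2.png

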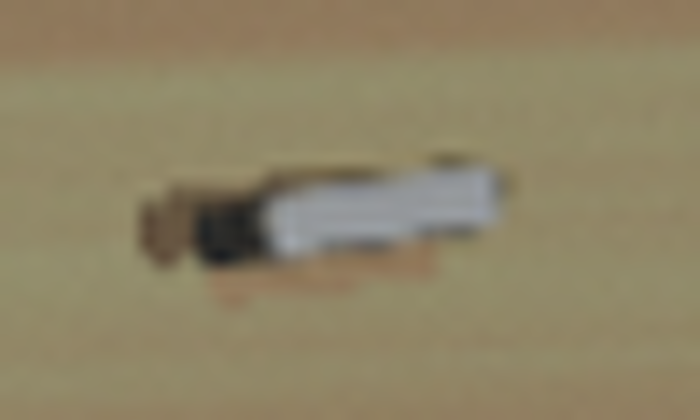

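View pics/c3.png

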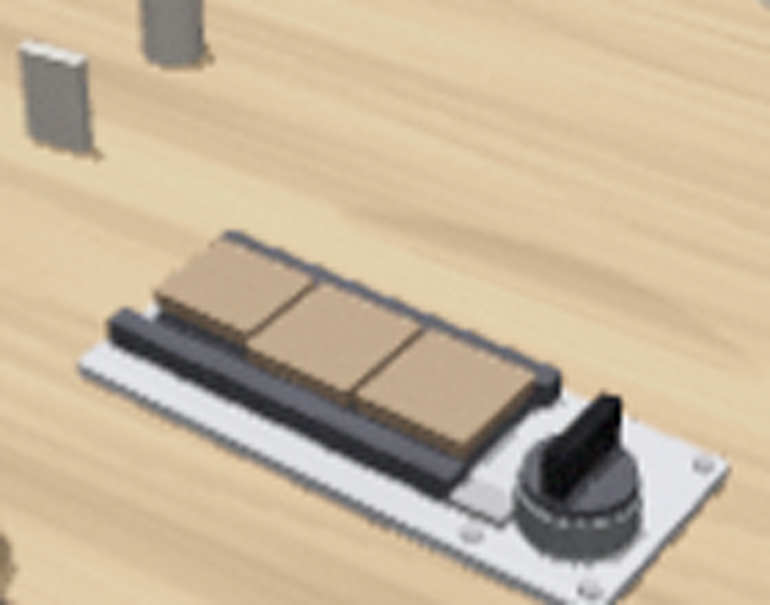

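```bash
cat > fit.py <<'E'
from h import *
from scipy.optimize import least_squares
def fit(obs,p0,zconst=0):
    # obs: list (cam,uv,local xyz)
    def T(p,L):
        c,s=np.cos(p[2]),np.sin(p[2]); L=np.asarray(L,float)
        return np.c_[p[0]+c*L[:,0]-s*L[:,1],p[1]+s*L[:,0]+c*L[:,1],L[:,2]]
    def r(p):
        return np.concatenate([(proj(n,T(p,[o[2] for o in obs if o[0]==n]))-np.array([o[1] for o in obs if o[0]==n])).ravel() for n in sorted({o[0] for o in obs})])
    q=least_squares(r,p0,x_scale=[1,1,.01]); return q.x,r(q.x).reshape(-1,2)
E
python3 - <<'E'
from fit import *
t=lambda x,y:((x+.5)/5.9-.5+195,(y+.5)/5.9-.5+185)
s=lambda x,y:((x+.5)/5.5-.5+215,(y+.5)/5.5-.5+160)
T=[('top',t(*a),b) for a,b in [((55,57),(65,187,10)),((745,74),(65,-105,10)),((742,358),(-55,-105,10)),((40,342),(-55,187,10)),
 ((577,172),(19,-34,31)),((721,174),(19,-94,31)),((720,304),(-35,-94,31)),((577,301),(-35,-34,31)),((118,85),(45,150,66)),((117,210),(-5,150,66))]]
S=[('scene',s(*a),b) for a,b in [((80,364),(65,-105,10)),((728,466),(-55,187,10)),((606,603),(65,187,10)),((155,293),(19,-94,31)),((245,334),(19,-34,31)),((462,444),(None,94,31)),((605,397),(-5,150,66)),((553,490),(45,150,66))] if b[0] is not None]
for o in (T,S,T+S):
    p,r=fit(o,[570,-30,0.]); print(p.round(4)); print(r.round(1).tolist())
t=lambda x,y:((x+.5)/14-.5+360,(y+.5)/14-.5+245)
T=[('top',t(*a),b) for a,b in [((272,195),(5.5,20,60)),((498,165),(5.5,-20,60)),((500,228),(-5.5,-20,60)),((278,252),(-5.5,20,60))]]
S=[('scene',s(*a),b) for a,b in [((20,47),(5.5,-20,60)),((88,64),(5.5,20,60)),((28,136),(5.5,-20,0)),((92,152),(5.5,20,0))]]
for o in (T,S,T+S):
    p,r=fit(o,[468,-285,0.]); print(p.round(4)); print(r.round(1).tolist())
E
```

```text
[ 5.707348e+02 -4.018430e+01 -4.440000e-02]
[[-0.4, 0.3], [0.5, -0.2], [0.6, 0.3], [-0.2, 0.3], [0.0, -0.3], [0.6, -0.1], [0.6, 0.3], [-0.4, 0.2], [-0.2, -0.4], [-1.1, -0.4]]
[ 5.760085e+02 -3.600300e+01 -4.870000e-02]
[[-1.1, 0.3], [0.9, 0.3], [-1.7, 3.4], [-0.8, -0.1], [0.5, 0.5], [1.9, 0.3], [0.2, -5.3]]
[ 5.718083e+02 -3.912010e+01 -4.720000e-02]
[[-1.0, -0.9], [0.5, -1.1], [-1.9, 1.8], [-0.8, -1.2], [0.4, -0.7], [1.6, -1.1], [-0.0, -6.9], [-0.7, -0.3], [0.1, -0.5], [0.1, -0.0], [-0.7, -0.4], [-0.4, -0.7], [0.2, -0.4], [0.0, -0.1], [-0.9, -0.2], [-0.6, -1.0], [-1.5, -1.1]]
[ 4.712898e+02 -2.898521e+02  8.750000e-02]
[[-0.7, -0.3], [0.3, -0.2], [0.8, 0.1], [-0.4, 0.4]]
[ 4.704602e+02 -2.860711e+02  1.954000e-01]
[[0.1, -0.0], [-0.6, -0.7], [0.4, 0.5], [0.1, 0.2]]
[ 4.705831e+02 -2.886466e+02  1.251000e-01]
[[-0.4, -0.5], [-1.6, -0.7], [-0.2, 0.0], [-0.9, 0.2], [-1.2, 0.3], [-0.4, -0.2], [0.3, 0.1], [-0.8, 1.0]]
```

```bash
cat > plan.py <<'E'
from h import *
from scipy.spatial.transform import Rotation as Ro
import sys
J=np.array([570.7,-40.2]); JY=-0.0444
def jw(x,y):
    c,s=np.cos(JY),np.sin(JY); return np.array([J[0]+c*x-s*y,J[1]+s*x+c*y])
def plan(x,y,z,yaw):
    s=arm.read_state(); R=Ro.from_quat(s['ee_rot'])
    d=R.inv().apply(np.array([x,y,z])-s['position'])/10
    a=np.arctan2(R.as_matrix()[1,0],R.as_matrix()[0,0])
    Rt=Ro.from_matrix(np.array([[np.cos(yaw),np.sin(yaw),0],[np.sin(yaw),-np.cos(yaw),0],[0,0,-1]]))
    rv=np.degrees((R.inv()*Rt).as_rotvec())
    print('now',s['position'].round(1),'yaw',round(a,4),'F',s['contact_force'].round(1),'w',round(s['gripper_width'],1),'t',round(s['clock'],2),'q6',s['joints'][5].round(2))
    print('shift cm (before turn)',d.round(2),'turn deg',rv.round(2))
E
python3 -c "
from plan import *
k=jw(20,150);print(k)
plan(k[0],k[1],150,JY)"
```

```text
[597.33810164 108.76446402]
now [262.1 567.4 231.3] yaw -0.4328 F [-0.1 -0.8  0.5] w 85.3 t 0.9 q6 -0.26
shift cm (before turn) [49.67 27.57  8.13] turn deg [ -0.     0.   -22.25]
```

{"fn": "jog_arm", "kwargs": {
  "rows": [
    [[4.5,2.5,0],[0,0,0],5],
    [[4.5,2.5,0],[0,0,0],5],
    [[4.5,2.5,0],[0,0,-4],5],
    [[4.73,2.11,0],[0,0,0],5],
    [[4.73,2.11,0.5],[0,0,0],5],
    [[4.73,2.11,0.5],[0,0,0],5],
    [[4.73,2.11,1],[0,0,-4],5],
    [[4.8,1.8,1],[0,0,-4.5],5],
    [[4.8,1.5,1],[0,0,-5],5],
    [[4,1.0,1],[0,0,-4.75],5]
  ]
}}

```text
clock: 2.15
position: [624.5, 224.1, 181.1]
ee_rot: [1.0, -0.021, 0.0, -0.0]
contact_force: [0.2, 0.6, 0.4]
gripper_width: 49.9
```

```bash
python3 -c "
from plan import *
k=jw(20,150)
plan(k[0],k[1],90,JY)"
```

```text
now [624.5 224.1 181.1] yaw -0.0429 F [0.2 0.6 0.4] w 49.9 t 2.15 q6 0.94
shift cm (before turn) [-2.22 11.65  9.11] turn deg [-0.01 -0.02  0.09]
```

{"fn": "jog_arm", "kwargs": {
  "rows": [
    [[-1,4,1],[0,0,0],5],
    [[-1,4,2],[0,0,0],5],
    [[-0.22,3.65,2],[0,0,0],5],
    [[0,0,2],[0,0,0],5],
    [[0,0,2.1],[0,0,0],5],
    [[0,0,0],[0,0,0],5]
  ]
}}

```text
clock: 2.9
position: [594.5, 109.6, 88.8]
ee_rot: [1.0, -0.022, -0.002, 0.001]
contact_force: [-1.0, -0.6, 0.5]
gripper_width: 49.9
```

```bash
python3 -c "
from plan import *
k=jw(20,150)
plan(k[0],k[1],44,JY)
im=eyes.get_image('top'); crop(im,180,150,320,255,5.5,'pics/k1.png')
im=eyes.get_image('scene'); crop(im,240,150,380,270,5,'pics/k2.png')"
```

```text
now [594.5 109.6  88.8] yaw -0.0449 F [-1.  -0.6  0.5] w 49.9 t 2.9 q6 1.08
shift cm (before turn) [0.3  0.06 4.48] turn deg [ 0.09  0.2  -0.03]
```

View pics/k1.png

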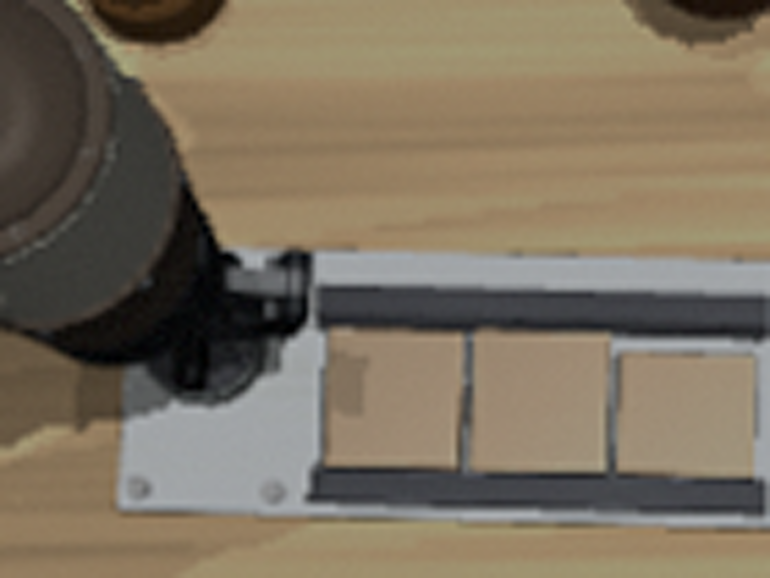

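View pics/k2.png

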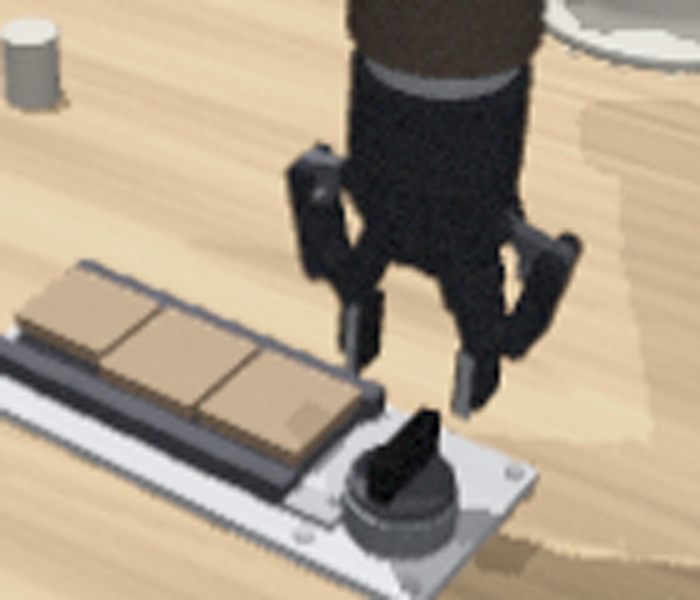

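The scene view shows the open fingertips at crop (352,372) and (465,412), above the bar, whose top is at about (405,450). I'll check this against the projections.

```bash
python3 -c "
from plan import *
k=jw(20,150); 
R=Ro.from_quat(arm.read_state()['ee_rot']);p=arm.read_state()['position']
L=[p+R.apply([0,25,-4]),p+R.apply([0,-25,-4]),[*jw(45,150),66],[*jw(-5,150),66],[*k,66]]
print(((proj('scene',L)-[240,150])*5).round(0)); print(((proj('top',L)-[180,150])*5.5).round(0))"
```

```text
[[365. 360.]
 [459. 400.]
 [375. 457.]
 [430. 401.]
 [403. 428.]]
[[231. 318.]
 [111. 316.]
 [189. 267.]
 [183. 384.]
 [186. 325.]]
```

{"fn": "jog_arm", "kwargs": {
  "rows": [
    [[0.2,0,1.5],[0,0,0],5],
    [[0.1,0,1.5],[0,0,0],5],
    [[0,0,1.4],[0,0,0],5],
    [[0,0,0],[0,0,0],5],
    [[0,0,0],[0,0,0],0.5],
    [[0,0,0],[0,0,0],0.5],
    [[0,0,0],[0,0,0],0.5],
    [[0,0,0],[0,0,0],0.5],
    [[0,0,0],[0,0,0],0.5],
    [[0,0,0],[0,0,0],0.5]
  ]
}}

```text
clock: 4.25
position: [598.9, 108.9, 47.1]
ee_rot: [1.0, -0.022, 0.0, 0.001]
contact_force: [0.8, -5.2, 1.9]
gripper_width: 10.7
```

```bash
python3 -c "
from plan import *
k=jw(20,150)
plan(k[0],k[1],44,JY)
print(arm.read_state()['wrist_torque'])"
```

```text
now [598.9 108.9  47.1] yaw -0.0447 F [ 0.8 -5.2  1.9] w 10.7 t 4.25 q6 1.08
shift cm (before turn) [-0.15  0.02  0.31] turn deg [ 0.06 -0.03 -0.02]
[-1.38194547 -0.21511597 -0.00760078]
```

{"fn": "jog_arm", "kwargs": {
  "rows": [
    [[0,0,0],[0,0,7],0.5],
    [[0,0,0],[0,0,7],0.5],
    [[0,0,0],[0,0,7],0.5],
    [[0,0,0],[0,0,7],0.5],
    [[0,0,0],[0,0,7],0.5],
    [[0,0,0],[0,0,7],0.5],
    [[0,0,0],[0,0,7],0.5],
    [[0,0,0],[0,0,7],0.5],
    [[0,0,0],[0,0,7],0.5],
    [[0,0,0],[0,0,5],0.5]
  ]
}}

```text
clock: 5.5
position: [598.7, 108.5, 47.2]
ee_rot: [0.815, -0.579, 0.0, 0.001]
contact_force: [1.1, -6.2, 2.6]
gripper_width: 10.3
```

```bash
python3 -c "
from plan import *
k=jw(20,150)
plan(k[0],k[1],44,JY-1.2)
print(arm.read_state()['wrist_torque'])
im=eyes.get_image('scene'); crop(im,240,150,380,270,5,'pics/k3.png')"
```

```text
now [598.7 108.5  47.2] yaw -1.235 F [ 1.1 -6.2  2.6] w 10.3 t 5.5 q6 -0.11
shift cm (before turn) [-0.07  0.12  0.32] turn deg [ 0.03 -0.09  0.54]
[-1.89680196 -0.31567253 -0.15948167]
```

View pics/k3.png

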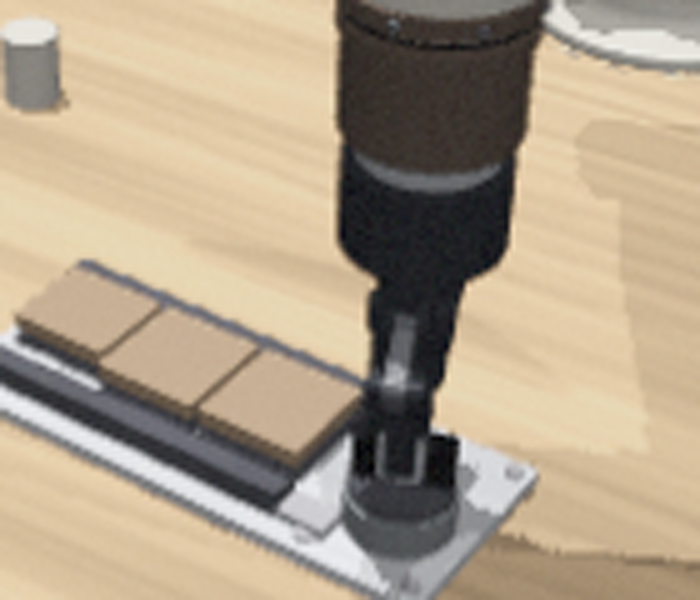

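The knob now reads about 1.19 rad and the jaw has backed off. Releasing it and lifting away.

{"fn": "jog_arm", "kwargs": {
  "rows": [
    [[0,0,0],[0,0,0],4],
    [[0,0,0],[0,0,0],4],
    [[0,0,0],[0,0,0],4],
    [[0,0,-2],[0,0,0],4],
    [[0,0,-4],[0,0,0],4],
    [[0,0,-4],[0,0,0],4],
    [[0,0,-3],[0,0,0],4],
    [[0,0,0],[0,0,0],4]
  ]
}}

```text
clock: 6.55
position: [600.1, 110.9, 179.5]
ee_rot: [0.817, -0.577, 0.002, -0.003]
contact_force: [0.3, 0.1, -0.9]
gripper_width: 39.7
```

```bash
python3 -c "
from plan import *
plan(471,-289,150,-1.571+0.1)
plan(*jw(27,-64),150,JY-1.571)"
```

```text
now [600.1 110.9 179.5] yaw -1.2305 F [ 0.3  0.1 -0.9] w 39.7 t 6.55 q6 -0.11
shift cm (before turn) [33.39 25.54  2.77] turn deg [-0.38  0.06 13.78]
now [600.1 110.9 179.5] yaw -1.2305 F [ 0.3  0.1 -0.9] w 39.7 t 6.55 q6 -0.11
shift cm (before turn) [20.21  7.74  2.89] turn deg [-0.38  0.09 22.05]
```

{"fn": "jog_arm", "kwargs": {
  "rows": [
    [[3.8,2.8,0],[0,0,0],4],
    [[3.8,2.8,0],[0,0,0],4],
    [[3.8,2.8,0],[0,0,0],4],
    [[3.7,2.8,0],[0,0,0],4],
    [[3.7,2.9,0],[0,0,0],4],
    [[3.7,2.9,0],[0,0,0],4],
    [[3.7,2.9,0],[0,0,0],4],
    [[3.6,2.8,0.7],[0,0,0],4],
    [[3.6,2.8,1],[0,0,7],4],
    [[0,0,1],[0,0,6.8],4]
  ]
}}

```text
clock: 7.8
position: [467.7, -291.7, 147.6]
ee_rot: [0.738, -0.674, -0.001, 0.0]
contact_force: [0.3, -0.3, -0.8]
gripper_width: 39.9
```

{"fn": "jog_arm", "kwargs": {
  "rows": [
    [[0,0,0],[0,0,0],4],
    [[0,0,0],[0,0,0],4]
  ]
}}

```text
clock: 8.05
position: [469.5, -289.4, 149.1]
ee_rot: [0.742, -0.67, -0.0, 0.0]
contact_force: [0.3, 0.7, 0.8]
gripper_width: 40.0
```

```bash
python3 -c "
from plan import *
plan(471,-289,90,-1.571+0.1)
im=eyes.get_image('top'); crop(im,330,225,430,300,7,'pics/s1.png'); crop(im,195,185,330,255,5.9,'pics/c4.png')
im=eyes.get_image('scene'); crop(im,180,120,280,195,7,'pics/s2.png')"
```

```text
now [ 469.5 -289.4  149.1] yaw -1.4697 F [0.3 0.7 0.8] w 40.0 t 8.05 q6 0.36
shift cm (before turn) [-0.02 -0.15  5.91] turn deg [0.03 0.01 0.08]
```

View pics/s1.png

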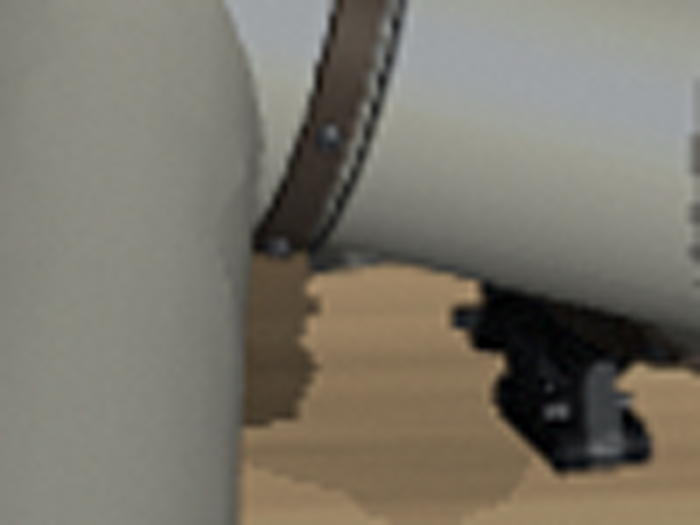

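View pics/s2.png

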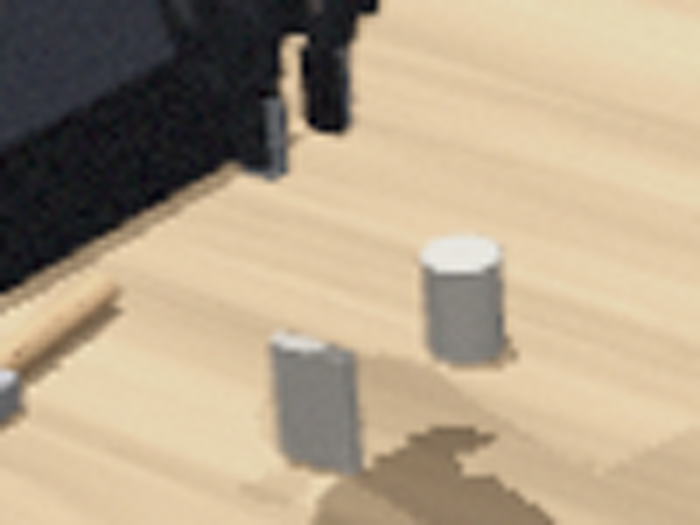

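View pics/c4.png

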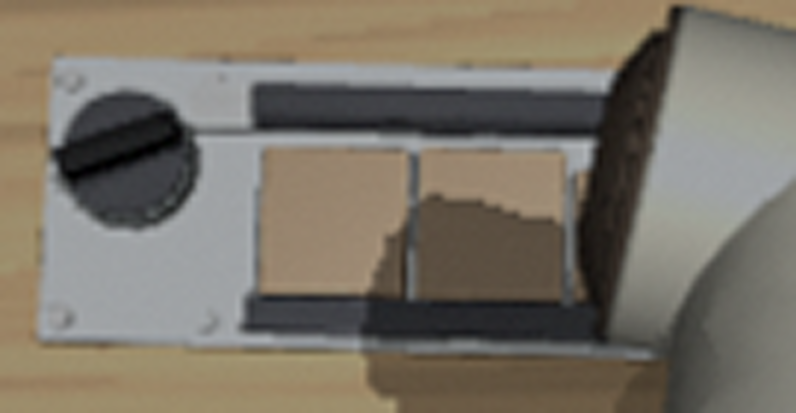

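The scene view shows the spacer upright at crop (315,400), untouched. The top view shows the knob still turned and the jaw back. Lowering over the spacer.

{"fn": "jog_arm", "kwargs": {
  "rows": [
    [[0,-0.1,2],[0,0,-1],4],
    [[0,0,4],[0,0,0],4],
    [[0,0,3],[0,0,0],4],
    [[0,0,2],[0,0,0],4],
    [[0,0,0.9],[0,0,0],4],
    [[0,0,0],[0,0,0],4]
  ]
}}

```text
clock: 8.9
position: [470.6, -289.5, 30.3]
ee_rot: [0.747, -0.664, -0.0, 0.0]
contact_force: [0.1, -0.4, -0.4]
gripper_width: 39.8
```

```bash
python3 -c "
from plan import *
plan(471,-289,30,-1.571+0.12)
im=eyes.get_image('scene'); crop(im,180,120,280,195,7,'pics/s3.png')"
```

```text
now [ 470.6 -289.5   30.3] yaw -1.4536 F [ 0.1 -0.4 -0.4] w 39.8 t 8.9 q6 0.37
shift cm (before turn) [-0.04 -0.04  0.03] turn deg [ 0.01 -0.   -0.15]
```

View pics/s3.png

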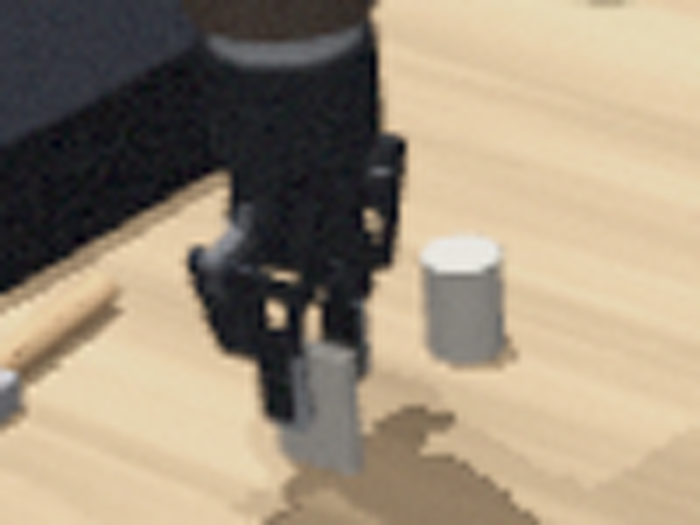

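The front finger at crop (282,400), corrected for its +x offset, falls at the spacer's middle (318). Closing.

{"fn": "jog_arm", "kwargs": {
  "rows": [
    [[0,0,0],[0,0,0],0.5],
    [[0,0,0],[0,0,0],0.5],
    [[0,0,0],[0,0,0],0.5],
    [[0,0,0],[0,0,0],0.5],
    [[0,0,0],[0,0,0],0.5],
    [[0,0,0],[0,0,0],0.5],
    [[0,0,-1],[0,0,0],0.5],
    [[0,0,-3],[0,0,0],0.5],
    [[0,0,-3],[0,0,0],0.5],
    [[0,0,0],[0,0,0],0.5]
  ]
}}

```text
clock: 10.2
position: [471.8, -290.2, 102.9]
ee_rot: [0.747, -0.665, 0.002, -0.001]
contact_force: [0.2, -0.1, -0.8]
gripper_width: 9.9
```

```bash
python3 -c "
from plan import *
plan(*jw(27,-64),100,JY-1.571)
im=eyes.get_image('scene'); crop(im,180,120,280,195,7,'pics/s4.png');im=eyes.get_image('top'); crop(im,330,225,430,300,7,'pics/s5.png')"
```

```text
now [ 471.8 -290.2  102.9] yaw -1.4544 F [ 0.2 -0.1 -0.8] w 9.9 t 10.2 q6 0.37
shift cm (before turn) [-16.93 -14.36   0.33] turn deg [-0.29 -0.11  9.22]
```

View pics/s4.png

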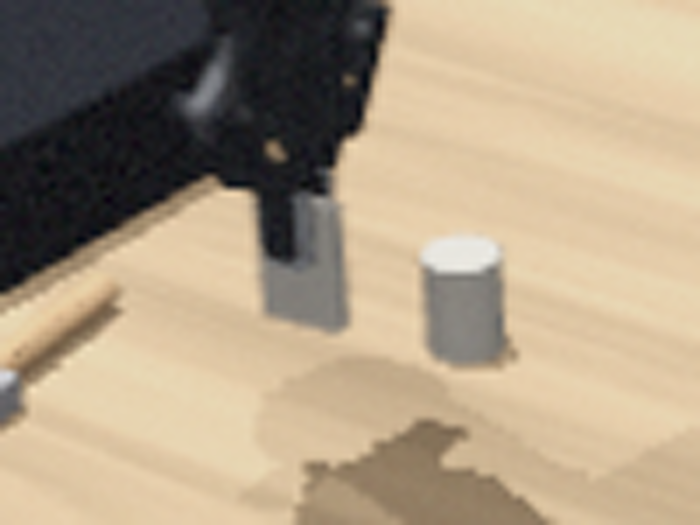

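{"fn": "jog_arm", "kwargs": {
  "rows": [
    [[-3.4,-2.9,0],[0,0,0],0.5],
    [[-3.4,-2.9,0],[0,0,0],0.5],
    [[-3.4,-2.9,0],[0,0,0],0.5],
    [[-3.4,-2.9,0],[0,0,0],0.5],
    [[-3.3,-2.8,0],[0,0,0],0.5],
    [[0,0,0],[0,0,5],0.5],
    [[0,0,0],[0,0,4.2],0.5],
    [[0,0,0],[0,0,0],0.5]
  ]
}}

```text
clock: 11.3
position: [592.9, -105.0, 98.7]
ee_rot: [-0.692, 0.722, 0.001, -0.001]
contact_force: [0.3, -0.5, -0.3]
gripper_width: 10.2
```

```bash
python3 -c "
from plan import *
plan(*jw(28,-64),75,JY-1.571)
im=eyes.get_image('scene'); crop(im,215,160,315,235,7.5,'pics/p1.png');im=eyes.get_image('top'); crop(im,195,185,330,255,5.9,'pics/p2.png')"
```

```text
now [ 592.9 -105.    98.7] yaw -1.6144 F [ 0.3 -0.5 -0.3] w 10.2 t 11.3 q6 -0.14
shift cm (before turn) [ 0.02 -0.3   2.37] turn deg [ 0.19 -0.01  0.06]
```

View pics/p1.png

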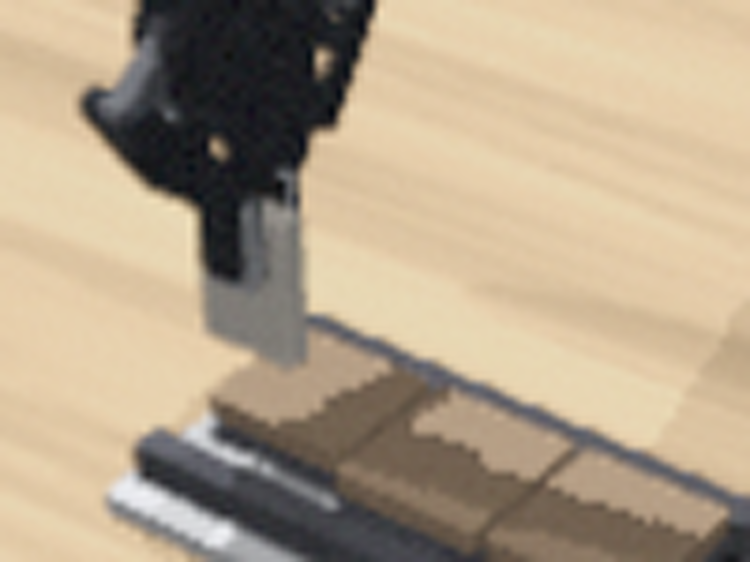

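View pics/p2.png

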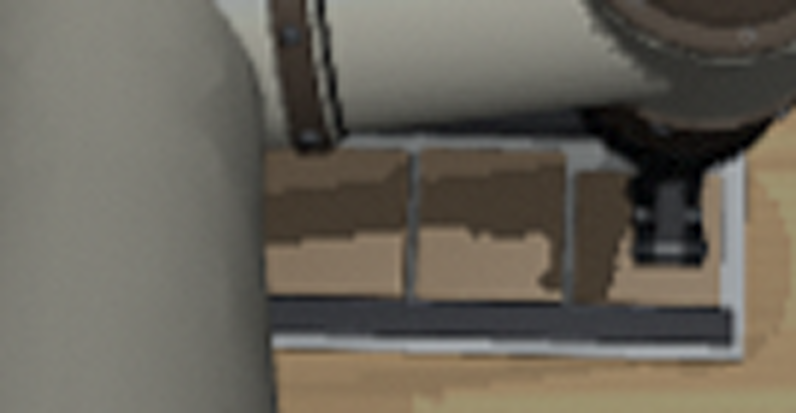

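```bash
cat > cmp.py <<'E'
from plan import *
def pred(sc,x0,y0,foot=30):
    s=arm.read_state();R=Ro.from_quat(s['ee_rot']);p=s['position']
    f=lambda a,b,c:p+R.apply([a,b,c])
    # spacer x+ = tool -y? tool y yaw = yaw-90deg
    L={'foot +x,-y':f(20,-5.5,foot),'foot +x,+y':f(-20,-5.5,foot),'foot -x,+y':f(-20,5.5,foot),'tip':f(0,0,0)}
    for n,(a,b,c) in {'tile far -y':(19,-94,31),'tile far +y':(19,-34,31),'tile near -y':(-35,-94,31),'plate +x-y':(65,-105,10),'jaw top outer -y':(53,-100,26)}.items(): L[n]=np.r_[jw(a,b),c]
    q=(proj('scene',list(L.values()))-[x0,y0]+.5)*sc-.5
    for k,v in zip(L,q): print(k,v.round(0))
E
python3 -c "
from cmp import *
pred(7.5,215,160)"
```

```text
foot +x,-y [199. 326.]
foot +x,+y [289. 365.]
foot -x,+y [309. 350.]
tip [249. 266.]
tile far -y [205. 388.]
tile far +y [337. 448.]
tile near -y [299. 318.]
plate +x-y [101. 488.]
jaw top outer -y [131. 440.]
```

{"fn": "jog_arm", "kwargs": {
  "rows": [
    [[0,-0.35,1],[0,0,0],0.5],
    [[0,0,1],[0,0,0],0.5],
    [[0,0,1],[0,0,0],0.5],
    [[0,0,0],[0,0,0],0.5],
    [[0,0,0],[0,0,0],0.5]
  ]
}}

```text
clock: 12.02
position: [597.5, -105.3, 70.4]
ee_rot: [-0.691, 0.723, -0.0, 0.0]
contact_force: [0.1, 0.4, -0.9]
gripper_width: 10.1
```

```bash
python3 -c "
from cmp import *
plan(*jw(28.5,-64),64,JY-1.571)
im=eyes.get_image('scene'); crop(im,225,180,285,225,13,'pics/p3.png')
pred(13,225,180)"
```

```text
now [ 597.5 -105.3   70.4] yaw -1.6151 F [ 0.1  0.4 -0.9] w 10.1 t 12.03 q6 -0.14
shift cm (before turn) [0.01 0.12 0.64] turn deg [-0.02 -0.01  0.02]
foot +x,-y [209. 431.]
foot +x,+y [363. 501.]
foot -x,+y [397. 474.]
tip [296. 331.]
tile far -y [226. 413.]
tile far +y [454. 517.]
tile near -y [389. 292.]
plate +x-y [ 45. 586.]
jaw top outer -y [ 97. 503.]
```

View pics/p3.png

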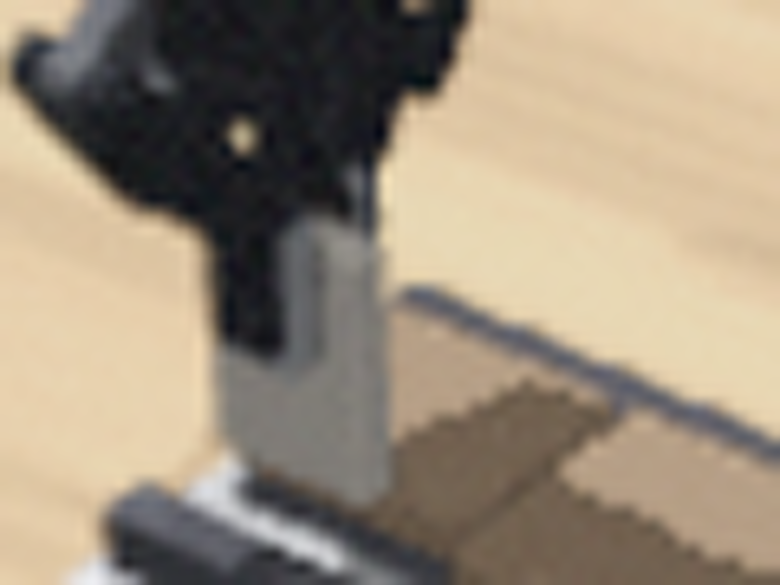

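The scene view has the spacer's foot just above the gap, and the residuals put the jig about 1.5–2 mm farther in +x than my fit. I'll bias slightly towards the bevel and descend in small steps.

{"fn": "jog_arm", "kwargs": {
  "rows": [
    [[0,0.05,0.5],[0,0,0],0.5],
    [[0,0,0.5],[0,0,0],0.5],
    [[0,0,0.3],[0,0,0],0.5],
    [[0,0,0],[0,0,0],0.5]
  ]
}}

```text
clock: 12.58
position: [596.6, -105.3, 56.9]
ee_rot: [-0.691, 0.723, 0.0, -0.0]
contact_force: [-1.2, -0.1, -0.7]
gripper_width: 9.9
```

{"fn": "jog_arm", "kwargs": {
  "rows": [
    [[0,0,0.4],[0,0,0],0.5],
    [[0,0,0.4],[0,0,0],0.5],
    [[0,0,0],[0,0,0],0.5]
  ]
}}

```text
clock: 12.95
position: [596.5, -105.3, 48.8]
ee_rot: [-0.691, 0.723, 0.0, -0.0]
contact_force: [-1.2, -0.1, -0.4]
gripper_width: 10.2
```

```bash
python3 -c "
from cmp import *
plan(*jw(28.5,-64),40,JY-1.571)
im=eyes.get_image('scene'); crop(im,225,180,285,225,13,'pics/p4.png')"
```

```text
now [ 596.5 -105.3   48.8] yaw -1.6153 F [-1.2 -0.1 -0.4] w 10.2 t 12.95 q6 -0.14
shift cm (before turn) [0.01 0.02 0.88] turn deg [ 0.06 -0.    0.01]
```

View pics/p4.png

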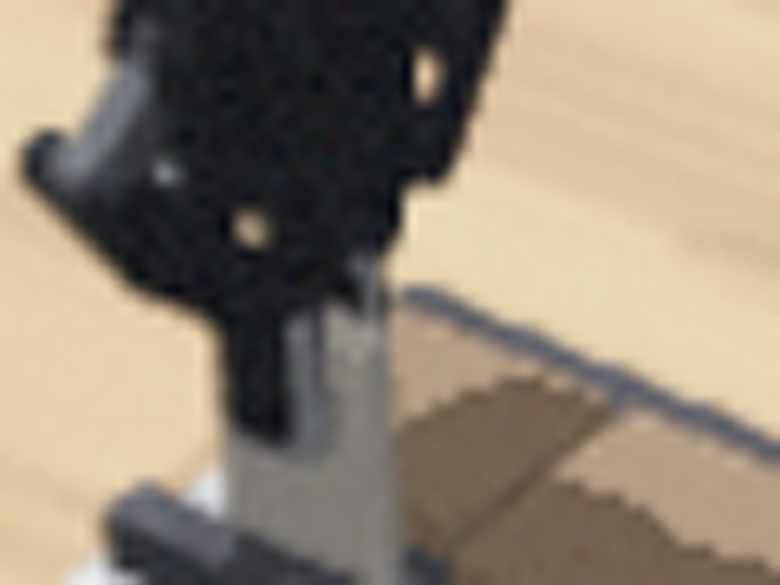

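The spacer is in the gap with no contact load and its foot at about z 19. Lowering to the plate.

{"fn": "jog_arm", "kwargs": {
  "rows": [
    [[0,0,0.4],[0,0,0],0.5],
    [[0,0,0.3],[0,0,0],0.5],
    [[0,0,0],[0,0,0],0.5]
  ]
}}

```text
clock: 13.38
position: [596.6, -105.3, 41.9]
ee_rot: [-0.691, 0.723, 0.0, -0.0]
contact_force: [-0.4, 0.0, -0.1]
gripper_width: 9.7
```

{"fn": "jog_arm", "kwargs": {
  "rows": [
    [[0,0,0.15],[0,0,0],0.5],
    [[0,0,0],[0,0,0],0.5]
  ]
}}

```text
clock: 13.62
position: [597.1, -105.3, 41.4]
ee_rot: [-0.691, 0.723, -0.0, 0.0]
contact_force: [-1.2, 0.0, 2.7]
gripper_width: 9.7
```

{"fn": "jog_arm", "kwargs": {
  "rows": [
    [[0,0,0],[0,0,0],2],
    [[0,0,0],[0,0,0],3],
    [[0,0,0],[0,0,0],4],
    [[0,0,0],[0,0,0],4],
    [[0,0,-1],[0,0,0],4],
    [[0,0,-2],[0,0,0],4],
    [[0,0,-3],[0,0,0],4],
    [[0,0,-3],[0,0,0],4],
    [[0,0,0],[0,0,0],4]
  ]
}}

```text
clock: 14.75
position: [598.8, -105.3, 134.6]
ee_rot: [-0.691, 0.722, -0.003, 0.003]
contact_force: [0.5, 0.6, 0.3]
gripper_width: 40.0
```

```bash
python3 -c "
from cmp import *
plan(*jw(-8,-64),120,JY)
im=eyes.get_image('scene'); crop(im,225,180,285,225,13,'pics/p5.png')
im=eyes.get_image('top'); crop(im,195,185,330,255,5.9,'pics/p6.png')"
```

```text
now [ 598.8 -105.3  134.6] yaw -1.6147 F [0.5 0.6 0.3] w 40.0 t 14.75 q6 -0.14
shift cm (before turn) [0.02 3.91 1.43] turn deg [ -0.34  -0.32 -89.97]
```

View pics/p5.png

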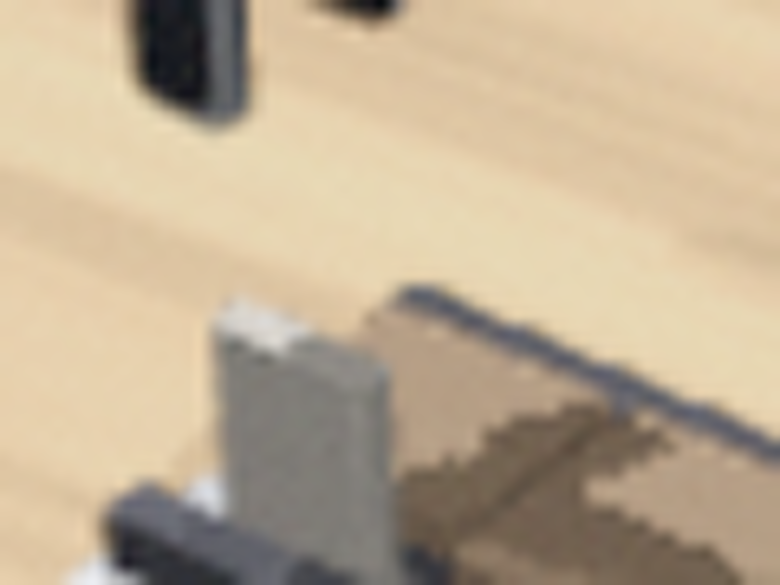

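View pics/p6.png

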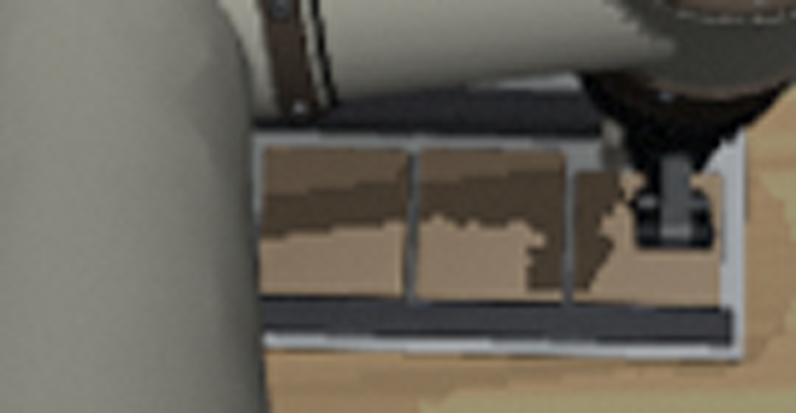

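The spacer stands upright and free in the gap. Next I'll move back over the tile, close the fingers and turn 90° so that the linkages stay clear of the spacer.

{"fn": "jog_arm", "kwargs": {
  "rows": [
    [[0,1.5,0],[0,0,0],0],
    [[0,3,0],[0,0,0],0],
    [[0,0,0],[0,0,-10],0],
    [[0,0,0],[0,0,-10],0],
    [[0,0,0],[0,0,-10],0],
    [[0,0,0],[0,0,-10],0],
    [[0,0,0],[0,0,-10],0],
    [[0,0,0],[0,0,-10],0],
    [[0,0,0],[0,0,-10],0],
    [[0,0,0],[0,0,-10],0]
  ]
}}

```text
clock: 16.1
position: [551.0, -103.3, 129.6]
ee_rot: [0.994, -0.107, -0.001, 0.0]
contact_force: [-0.2, -0.8, -0.6]
gripper_width: -0.1
```

{"fn": "jog_arm", "kwargs": {
  "rows": [
    [[0,0,0],[0,0,-10],0],
    [[0,0,0],[0,0,0],0],
    [[0,0,0],[0,0,0],0]
  ]
}}

```text
clock: 16.48
position: [551.5, -103.3, 130.2]
ee_rot: [1.0, -0.023, -0.001, 0.0]
contact_force: [-0.4, 0.5, 0.5]
gripper_width: 0.1
```

```bash
python3 -c "
from cmp import *
plan(*jw(-12,-63),45,JY)
im=eyes.get_image('scene'); crop(im,205,150,305,225,7.8,'pics/q1.png')
im=eyes.get_image('top'); crop(im,195,185,330,255,5.9,'pics/q2.png')"
```

```text
now [ 551.5 -103.3  130.2] yaw -0.047 F [-0.4  0.5  0.5] w 0.1 t 16.48 q6 1.42
shift cm (before turn) [ 0.45 -0.09  8.52] turn deg [ 0.01  0.07 -0.15]
```

View pics/q1.png

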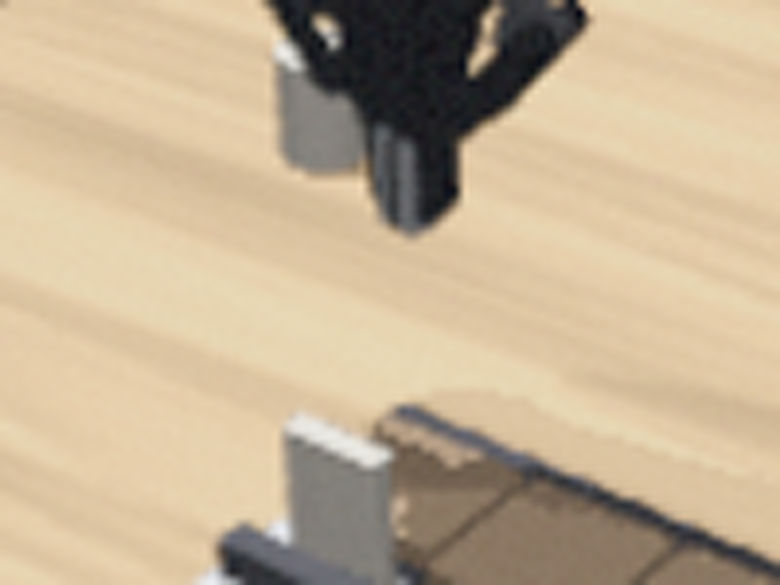

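View pics/q2.png

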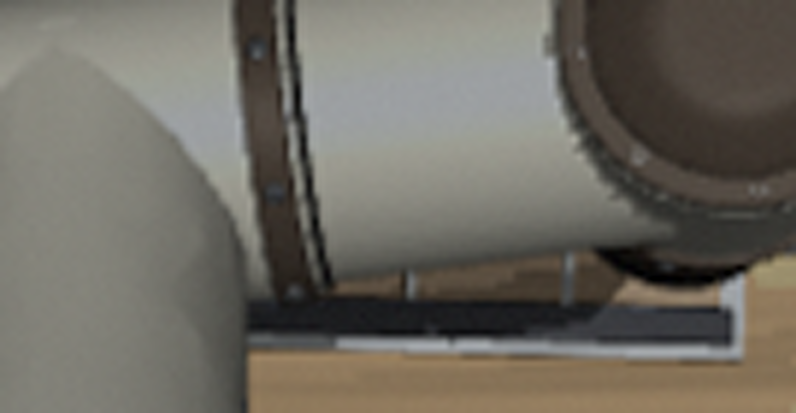

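```bash
python3 -c "
from cmp import *
for y in (-64,-68,-60):
  L=[np.r_[jw(a,b),70] for a,b in [(33,y-20),(22,y-20),(22,y+20),(33,y+20)]]+[np.r_[jw(53,-100),26],np.r_[jw(-35,-94),31]]
  print(y,((proj('scene',L)-[205,150]+.5)*7.8-.5).round(0).tolist())"
```

```text
-64 [[281.0, 418.0], [302.0, 403.0], [395.0, 443.0], [374.0, 459.0], [214.0, 536.0], [389.0, 409.0]]
-68 [[271.0, 414.0], [293.0, 399.0], [386.0, 439.0], [365.0, 455.0], [214.0, 536.0], [389.0, 409.0]]
-60 [[290.0, 422.0], [311.0, 407.0], [405.0, 448.0], [384.0, 464.0], [214.0, 536.0], [389.0, 409.0]]
```

The spacer checks out: y about −64 (±3 mm), top at about 70 mm, upright. Descending on the tile.

{"fn": "jog_arm", "kwargs": {
  "rows": [
    [[0.3,0,3],[0,0,0],0],
    [[0,0,3],[0,0,0],0],
    [[0,0,2],[0,0,0],0],
    [[0,0,1],[0,0,0],0],
    [[0,0,0],[0,0,0],0],
    [[0,0,0],[0,0,0],0]
  ]
}}

```text
clock: 17.32
position: [555.6, -103.4, 41.7]
ee_rot: [1.0, -0.022, 0.001, -0.0]
contact_force: [0.7, 0.3, 0.3]
gripper_width: -0.1
```

```bash
python3 -c "
from cmp import *
plan(*jw(-12,-63),26,JY)
im=eyes.get_image('scene'); crop(im,205,150,305,225,7.8,'pics/q3.png')"
```

```text
now [ 555.6 -103.4   41.7] yaw -0.0444 F [0.7 0.3 0.3] w -0.1 t 17.32 q6 1.42
shift cm (before turn) [ 0.02 -0.08  1.57] turn deg [-0.   -0.11 -0.  ]
```

View pics/q3.png

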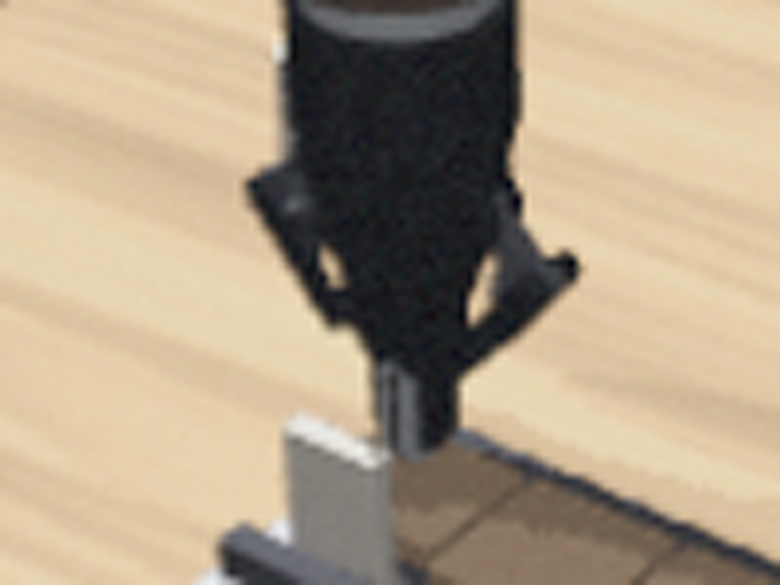

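The closed tip is at crop (415,450), above the undersize tile and clear of the spacer. Pressing slowly.

{"fn": "jog_arm", "kwargs": {
  "rows": [
    [[0,0,0.6],[0,0,0],0],
    [[0,0,0.5],[0,0,0],0],
    [[0,0,0.2],[0,0,0],0],
    [[0,0,0],[0,0,0],0]
  ]
}}

```text
clock: 17.88
position: [555.0, -103.4, 28.2]
ee_rot: [1.0, -0.022, 0.0, 0.0]
contact_force: [-0.9, 0.6, 5.9]
gripper_width: -0.3
```

{"fn": "jog_arm", "kwargs": {
  "rows": [
    [[0,0,0.15],[0,0,0],0],
    [[0,0,0.15],[0,0,0],0],
    [[0,0,0],[0,0,0],0]
  ]
}}

```text
clock: 18.25
position: [555.1, -103.4, 26.1]
ee_rot: [1.0, -0.022, 0.0, 0.0]
contact_force: [-2.8, 1.9, 8.9]
gripper_width: 0.3
```

{"fn": "jog_arm", "kwargs": {
  "rows": [
    [[0,0,0.1],[0,0,0],0],
    [[0,0,0],[0,0,0],0],
    [[0,0,0],[0,0,0],0]
  ]
}}

```text
clock: 18.62
position: [555.1, -103.4, 26.0]
ee_rot: [1.0, -0.022, 0.0, 0.0]
contact_force: [-4.5, 1.9, 14.8]
gripper_width: -0.0
```

```bash
python3 -c "
from cmp import *
plan(*jw(-12,-63),26,JY)
im=eyes.get_image('scene'); crop(im,205,150,305,225,7.8,'pics/q4.png')
crop(im,225,150,365,270,5.5,'pics/q5.png')"
```

```text
now [ 555.1 -103.4   26. ] yaw -0.0436 F [-4.5  1.9 14.8] w -0.0 t 18.62 q6 1.42
shift cm (before turn) [ 0.08 -0.09 -0.  ] turn deg [ 0.02 -0.04  0.05]
```

View pics/q4.png

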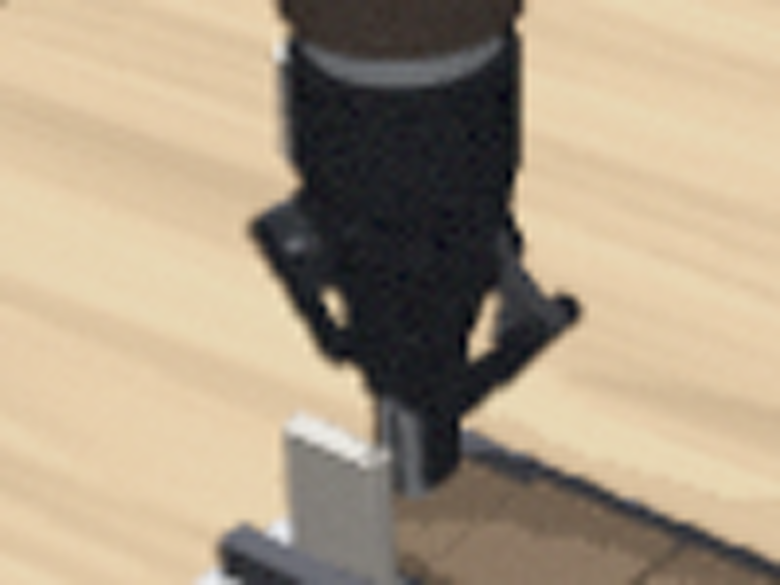

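View pics/q5.png

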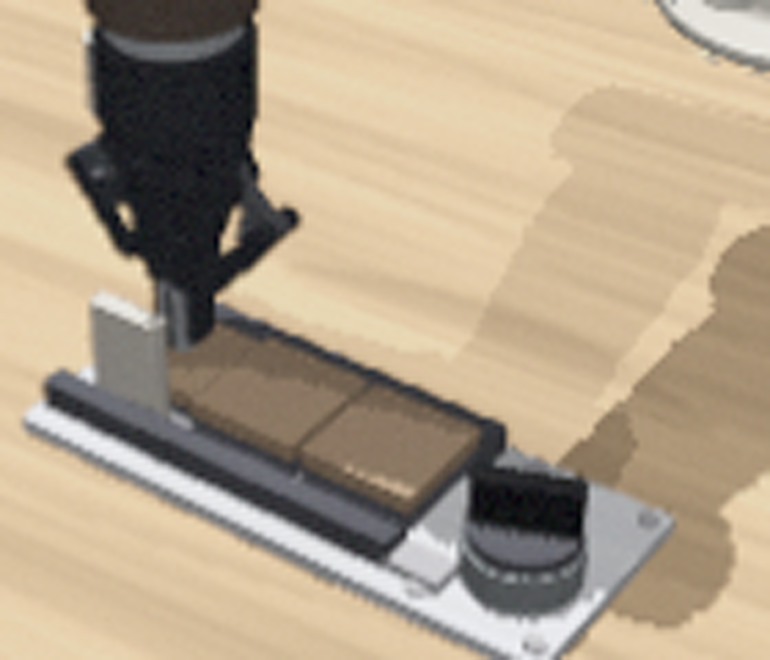

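The tile is on its stop: z stayed at 26.0 while the force rose from 8.9 to 14.8 N. The spacer is upright, the knob is turned and the other tiles are up.

```bash
python3 -c "
from h import *
state(); print(arm.job_done()); state()"
```

```text
18.675 [ 555.1 -103.4   26. ] [ 9.998e-01 -2.180e-02  4.000e-04  2.000e-04] [-4.5  2.1 14.7] -0.3
the job is handed in; nothing more can be done
None
the job is handed in; nothing more can be done
```

The job was handed in at 18.7 s of the 58 s allowed, with the fingers still pressing the undersize tile; no verdict was reported.

**What I did:**
1. I turned the knob clockwise until it clicked over.
2. I stood the spacer on the base plate in the gap at the undersize tile, the one at y = -64, and let go.
3. I pressed that tile down with the closed fingertips until it stopped.

**Last checks:**
- **Knob:** the gripper had turned it to about 1.19 rad. The pictures after release show it still turned, with the jaw backed off.
- **Spacer:** it stands upright and clear of the fingers. I estimate it within about 3 mm of the tile's middle, with its top at about 70 mm.
- **Pressed tile:** the tool tip stopped at 26.0 mm. Pushing further raised the force from 8.9 to 14.8 N without any movement, so the tile is on its stop.
- **Other tiles:** the last picture shows them still standing up.
- **Pots, props and brush:** nothing was touched that I know of. I did not compare their positions with a picture from the start.

**Disagreement:** the scene camera's jig fit was about 5 mm off the top camera's. I used the top camera's fit, then moved the spacer 1–2 mm towards the jaw because the knob grip and the scene camera both showed the jig that much farther out. It went in without jamming.

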